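Start the light-curing unit

TASK

Get the light-curing unit running on the dental model that lies in its drawer: with the fingertips push the drawer fully home, then push the raised hinged shield down flat over the window on top of the unit, then press the larger of the two round buttons all the way in and let go. Only push, gently: grip or lift nothing, do not touch the model in the drawer, do not press the small button, and leave everything else where it stands.

Things in the scene. Friction and masses are not known exactly. Their poses are not given: they have to be found in the camera images.
- unit: the light-curing unit, a low white box fixed to the bench, 200 mm deep (its x), 280 mm wide (its y), 90 mm high. Origin at the centre of its underside; its x axis points from its front (the robot's side) to its back, its y axis to its left as the robot sees it, z up. It is turned a little on the bench. The drawer and the shield are in its left part (middle at y = +45 mm), the two buttons on top of its right part (y = -95 mm).
- drawer (a joint): how far the drawer stands out of the unit's front, m: 0 fully home, starts 0.05 to 0.09, slides along the unit's x; about 1.5 N of friction, stays where it is left and stops hard at 0
- drawer_front (a point): centre of the front face of the drawer's pull ledge, a solid white ledge 120 mm wide, 24 mm high (40 to 64 mm above the bench) that sticks out 27 mm from the drawer's front panel (panel 10 to 68 mm above the bench). Push here along the unit's +x. The drawer itself is an open grey tray, 42 mm high, behind the panel.
- shield (a joint): opening angle of the shield, rad: 0 flat on the unit's top, starts 0.7 to 1.1; a stiff hinge (0.1 N m): it stays where it is left and must be pushed all the way down to its hard stop at 0
- shield_hinge (a point): middle of the shield's hinge line, which runs along the unit's y, 94.5 mm above the bench; the shield extends from here towards the unit's front when shut and swings up and back when opened
- shield_edge (a point): middle of the shield's free edge, on its upper (outer) face. The shield is a flat grey plate 100 mm from hinge to free edge, 130 mm wide, 5 mm thick; when it is shut its upper face is 97 mm above the bench
- start_top (a point): centre of the top of the larger button (the start button): grey, 32 mm across, in a black collar 48 mm across; its top is 108 mm above the bench. The two buttons stand one before the other on the unit, 60 mm apart; either may be the front one
- start (a joint): how far the larger button is pressed, m: 0 up, 0.006 all the way in (5 N); springs back
- lamp_top (a point): centre of the top of the small button: grey, 18 mm across, in a black collar 34 mm across; its top is 108 mm above the bench; not to be pressed
- lamp (a joint): how far the small button is pressed, m: 0 up, 0.006 all the way in
- cast: the dental model in the drawer, loose: black base with a plaster arch, 46 x 50 mm, 32 mm high, standing on the drawer's floor 16 mm above the bench, its top half-covered by the unit; it rides in with the drawer. Origin at the centre of its underside
- spare_cast: another dental model of the same kind (46 x 50 mm, 32 mm high), standing on the bench in front of the right part of the unit; origin at the centre of its underside; loose, to be left alone
- top_cast: a third such dental model, 32 mm high, standing on top of the unit at its rear right; origin at the centre of its underside; loose, to be left alone
- soap: blue bottle, 60 mm across, 170 mm high, standing to the left; origin at the centre of its underside; loose, to be left alone
- jar: jar, 66 mm across, 70 mm high, standing to the left; origin at the centre of its underside; loose, to be left alone
- bowl: black rubber mixing bowl, 100 mm across, 50 mm high, to the right; origin at the centre of its underside; loose, to be left alone
- spatula: spatula, 180 mm long, lying on the bench to the left; origin on its underside; loose, to be left alone
- cup: steel cup, 72 mm across, 90 mm high, to the right; origin at the centre of its underside; loose, to be left alone
Not all that is in view belongs to the job. What is shaped like the cast but green or turquoise is not meant.

How it is judged:
On the way, in this order (a step that is already met when the one before it is completed fails the run):
1. the drawer is pushed fully home (value of joint drawer below 0.004 m), for 0.1 s.
2. the shield is pushed down flat, with the drawer still home (value of joint drawer below 0.004 m and value of joint shield below 0.06 rad), for 0.1 s.
3. the larger button is pressed all the way in, with drawer and shield shut (all of step 2 and value of joint start above 0.0045 m), for 0.05 s.
4. the larger button is let go (value of joint start below 0.002 m), for 0.1 s.
At the end, for the whole second after the job is handed in: drawer within 4 mm of fully home, shield within 0.06 rad of flat, both buttons up, the model upright in the shut drawer at rest, every other loose thing within 20 mm of where it stood (all of step 2 and value of joint each of start, lamp below 0.002 m and x of cast in the frame of unit between -0.09 and 0.08 m and y of cast in the frame of unit between -0.02 and 0.11 m and angle between cast's own z axis and vertical below 0.2 rad and linear speed of cast below 0.02 m/s and distance of each of spare_cast, top_cast, soap, jar, bowl, spatula, cup from where it was at the start of the episode below 0.02 m); the robot touches nothing.
It fails at once if the small button is pressed (more than 3 mm) (value of joint lamp above 0.003 m).
It fails at once if the fingers touch the model in the drawer (contact force between the fingers and cast above 0.5 N).
It fails at once if the model in the drawer is lifted or tipped (z of cast in the frame of unit above 0.03 m or angle between cast's own z axis and vertical above 0.35 rad).
It fails at once if the drawer or the shield is pinched or rammed (more than 45 N) (contact force between the fingers and drawer above 45 N or contact force between the fingers and shield above 45 N).
It fails at once if another loose thing is moved more than 30 mm or lifted (distance of any of spare_cast, top_cast, soap, jar, bowl, spatula, cup from where it was at the start of the episode above 0.03 m).
It also fails if it takes over 54 s, if anything falls off the work surface, if the arm or the gripper's body presses on something with over 40 N, if the wrist force passes 120 N, or if a joint passes its speed limit or range.

ROBOT

A 6-joint arm with a two-finger parallel gripper is mounted at the origin on the work surface. World frame = base frame: x ahead of the robot, y to its left, z up, the work surface at z = 0. Lengths are in m, angles in rad, forces in N, time in s.
With the tool pointing down it reaches from about 0.275 to 0.725 m from the base axis. Payload 5.6 kg.
Tool frame: the origin (TCP) lies at the very end of the fingers, on their centre line; the grasp point (between the pads) lies 19 mm behind it; z points along the fingers, y is the direction in which the jaws open and shut (so a half turn about z gives the same grasp; the last joint's range is limited). The gripper opens to 85 mm and grips with 20 to 120 N. Pads are 22 mm wide; open, the fingers measure 114 mm over their backs; the gripper's body (76 mm by 85 mm) begins 54 mm behind the grasp point. The pads swing forward as they close: fully open they stand 13 mm farther back than shut.
Start: joints at [-0.991, 0.255, 0.108, 0, -1.424, -0.285], TCP at [0.16, -0.526, 0.231] pointing down, gripper open.
Joint ranges: [-2.95, 2.95], [-1.21, 1.97], [-1.09, 1.5], [-2.87, 1.71], [-2.94, -0.07], [-3.05, 3.05]. Speed limits (rad/s): [2.57, 2.57, 3.14, 3.14, 3.14, 3.14].

INTERFACE

Orientations are given as a 3x3 rotation matrix whose columns are the frame's x, y, z axes.
In Python, from rig import * gives the robot as it stands.
- The arm moves only by the tool play_rows, never from a script. Its arguments are lists of equal length, an entry for each row: "hand": the opening in per cent of the stroke, from 0 (shut) to 100 (fully open); "linear": the shift along the tool's x, y, z in cm, a list of three; "yaw": the turn about the tool's z in degrees. A call has exactly 10 rows; each row is the pose to reach, as a shift and turn from the pose commanded when the call began, along the tool's axes at that moment; what a row does not reach only later rows make up. A row lasts 1/12 s, in which the tool goes at most 41.7 mm and 7.16 degrees, less where a joint would pass 70% of its speed; a pose out of reach is approached as far as the arm can. A call with a gripper value outside its range is refused whole. The fingers move at their own pace and stop on an object; "newtons" is the grip in N (left out, the last holds). Time passes only in rows, so rows that repeat a pose let the fingers close, or fill a call up. It gives the time, the measured TCP pose, the force and the opening at its end, in the units of the state.
- get_obs(): the state, without advancing time (a new reading comes with each control period).
- grab_frame(name): name is "side" or "top" or "wrist"; returns a dict with "img" (420x560x3 uint8, red, green, blue), "intrinsics" (3x3 intrinsics, pixels), "rvec" (rotation vector, rad) and "tvec" (3), from world to camera coordinates, as OpenCV has them; the wrist camera has in their place "mount" (4x4, takes a point from camera to tool coordinates, whose origin is the TCP and whose axes are the flange's). Camera axes: x right, y down, z forward; pixel columns grow to the right and rows downward; lengths in m; the calibration is good to about 2 mm. A picture is of the moment at which its call begins: read the wrist's pose just before it. There is no depth.
- job_done(): hands the job in, once; it reports no verdict.
The state is a dict: "time": time; "joint_positions": joint angles; "joint_velocities": joint speeds; "joint_torque": joint torques, N m; "tool_pos": TCP position; "tool_rot": TCP orientation; "contact_force": force on the tool from outside, world axes, zero at the start; "ft_torque": the same for the moment, N m; "grip_width": finger opening in m.
Only numpy, scipy, OpenCV 4.12 (cv2) and the standard library are available. Lean on these libraries where they do the work, as an engineer would, in place of code of your own. Each camera call takes 0.05 s, during which the arm holds its last target.

## Working session

There is one attempt and no reset: what is moved stays moved. The work goes in short steps, Python scripts to look and compute and a tool call to move; the robot and the scene stay as the last step left them, time stands still between calls to the robot, and variables do not carry over. Pictures are saved under pics/ and viewed, and the job is handed in when it is done.

Besides the shell and the picture viewer there is one more tool, called as name(argument=value, ...) on one line, values as JSON. play_rows: Moves the arm, as the interface text tells. Its arguments: {"type":"object","properties":{"hand":{"type":"array","items":{"type":"number"}},"linear":{"type":"array","items":{"type":"array","items":{"type":"number"}}},"yaw":{"type":"array","items":{"type":"number"}},"newtons":{"type":"number"}},"required":["hand","linear","yaw"]}

```bash
mkdir -p pics; ls; python3 - <<'E'
from rig import *
import cv2,numpy as np
for n in ["side","top"]:
    f=grab_frame(n); cv2.imwrite(f"pics/{n}0.png",f["img"][:,:,::-1])
    R=cv2.Rodrigues(np.array(f["rvec"]))[0]; print(n,f["intrinsics"],-R.T@np.array(f["tvec"]).ravel(),R)
o=get_obs();print(o)
E
```

```text
pics
side [[386.80474577   0.         280.60391391]
 [  0.         386.80474577 211.18378885]
 [  0.           0.           1.        ]] [-0.11350346 -0.68826181  0.91180018] [[ 0.71388859 -0.70014754 -0.01251008]
 [-0.4712498  -0.46713094 -0.74813923]
 [ 0.517964    0.53998344 -0.66342384]]
top [[527.57993514   0.         278.95661592]
 [  0.         527.57993514 203.44784524]
 [  0.           0.           1.        ]] [ 0.23830932 -0.0105021   1.44757406] [[ 0.02636689 -0.99965171 -0.0011178 ]
 [-0.98060212 -0.02564715 -0.19432372]
 [ 0.19422737  0.00621983 -0.98093682]]
{'time': 0.1, 'joint_positions': array([-9.91410858e-01,  2.55674621e-01,  1.07126951e-01, -3.67606952e-04,
       -1.42391058e+00, -2.84586529e-01]), 'joint_velocities': array([ 0.00081088, -0.00148226,  0.00314809,  0.00188748, -0.0005731 ,
        0.00016217]), 'joint_torque': array([-1.99543603e-03, -3.87606096e+01,  2.38471895e+01,  5.37802309e+00,
       -3.95174080e-03, -6.87906052e-06]), 'tool_pos': array([ 0.15969786, -0.52584148,  0.23049876]), 'tool_rot': array([[-9.56876262e-01, -2.90495185e-01, -6.05613767e-04],
       [-2.90495793e-01,  9.56874949e-01,  1.58978997e-03],
       [ 1.17670311e-04,  1.69716053e-03, -9.99998553e-01]]), 'contact_force': array([-0.1457213 ,  1.25988743, -0.21754419]), 'ft_torque': array([-0.0189417 , -0.02191353, -0.03087722]), 'grip_width': 0.08560926938965482}
```

View pics/side0.png

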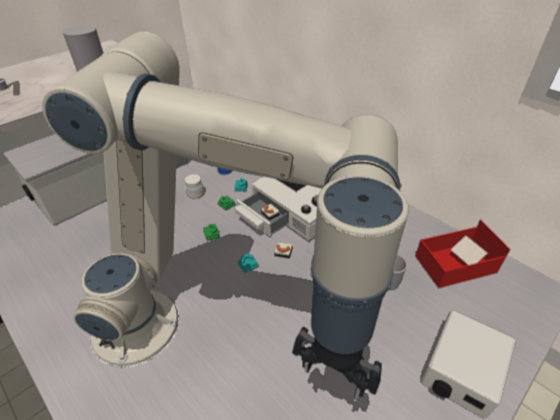

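View pics/top0.png

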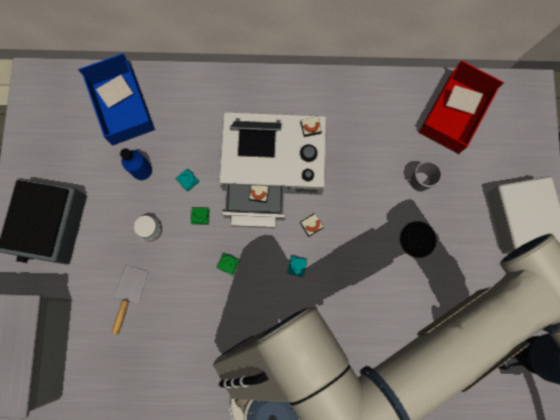

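```bash
python3 - <<'E'
import cv2
im=cv2.imread("pics/top0.png")[100:250,200:345]
cv2.imwrite("pics/top0c.png",cv2.resize(im,None,fx=4,fy=4,interpolation=cv2.INTER_CUBIC))
im=cv2.imread("pics/side0.png")[160:280,180:340]
cv2.imwrite("pics/side0c.png",cv2.resize(im,None,fx=5,fy=5,interpolation=cv2.INTER_CUBIC))
E
```

```text
(no output)
```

View pics/top0c.png

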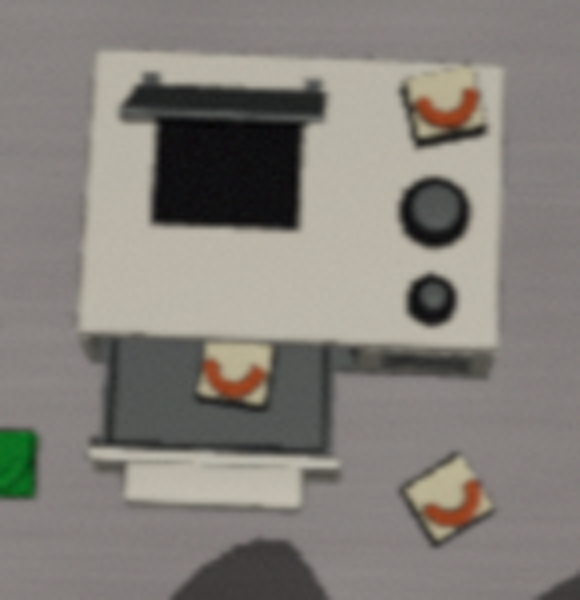

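View pics/side0c.png

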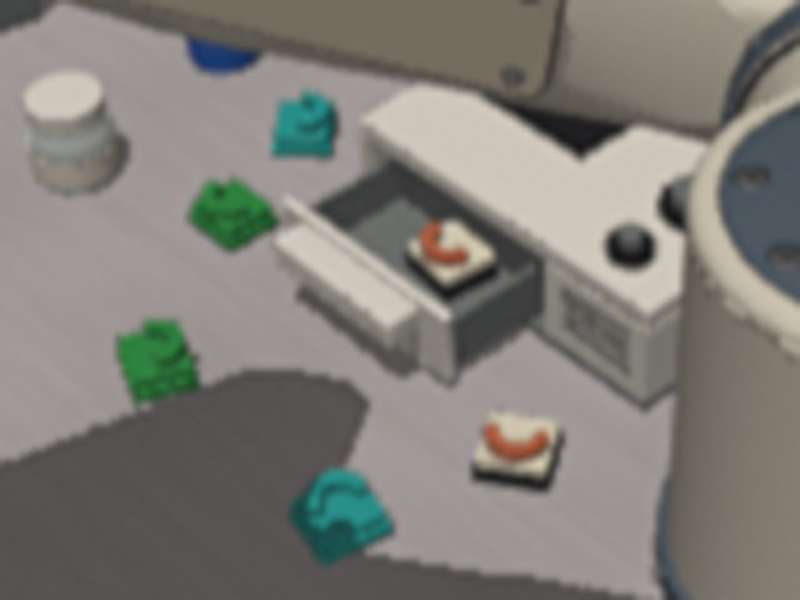

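```bash
cat > h.py <<'E'
from rig import *
import cv2,numpy as np
def ray(f,px,z):
    R=cv2.Rodrigues(np.array(f["rvec"]))[0];t=np.array(f["tvec"]).ravel()
    p=cv2.undistortPoints(np.array([[px]],float),np.array(f["intrinsics"]),None).ravel()
    d=R.T@np.array([p[0],p[1],1]);c=-R.T@t
    return c+d*(z-c[2])/d[2]
def proj(f,P):
    return cv2.projectPoints(np.array(P,float).reshape(-1,3),np.array(f["rvec"]),np.array(f["tvec"]),np.array(f["intrinsics"]),None)[0].reshape(-1,2)
E
python3 - <<'E'
from h import *
f=grab_frame("top"); c=lambda x,y:(x/4+200-.375,y/4+100-.375)
P={}
for n,x,y,z in [("BL",98,52,.09),("BR",503,67,.09),("FR",497,348,.09),("FL",80,333,.09),("start",435,209,.108),("lamp",432,296,.108),
 ("ledgeL_back",128,462,.064),("ledge_fl",124,502,.064),("ledge_fr",302,507,.064),("panL",90,447,.068),("panR",340,463,.068),("spare",450,497,.03),("top",445,103,.12),("shL",122,108,.16),("shR",325,110,.16)]:
    P[n]=ray(f,c(x,y),z);print(n,P[n].round(4))
d=lambda a,b:np.linalg.norm(P[a]-P[b])
print(d("BL","BR"),d("FL","FR"),d("BL","FL"),d("BR","FR"),d("ledge_fl","ledge_fr"),d("panL","panR"),d("start","lamp"))
yv=(P["BL"]-P["BR"])+(P["FL"]-P["FR"]); xv=(P["BL"]-P["FL"])+(P["BR"]-P["FR"])
print(np.degrees(np.arctan2(-yv[0],yv[1])),np.degrees(np.arctan2(xv[1],xv[0])))
v=P["start"]-P["lamp"];print(np.degrees(np.arctan2(v[1],v[0])))
C=(P["BL"]+P["BR"]+P["FL"]+P["FR"])/4
th=(np.arctan2(-yv[0],yv[1])+np.arctan2(xv[1],xv[0]))/2
print("C",C,"th",np.degrees(th))
ux=np.array([np.cos(th),np.sin(th),0]);uy=np.array([-ux[1],ux[0],0])
for n in P: print(n,((P[n]-C)@ux).round(4),((P[n]-C)@uy).round(4))
E
```

```text
BL [0.7546 0.1536 0.09  ]
BR [ 0.751  -0.1214  0.09  ]
FR [ 0.5555 -0.1192  0.09  ]
FL [0.5584 0.1564 0.09  ]
start [ 0.6443 -0.076   0.108 ]
lamp [ 0.5851 -0.0749  0.108 ]
ledgeL_back [0.4773 0.1234 0.064 ]
ledge_fl [0.4503 0.1249 0.064 ]
ledge_fr [0.4501 0.0068 0.064 ]
panL [0.486  0.1487 0.068 ]
panR [ 0.4796 -0.0176  0.068 ]
spare [ 0.4648 -0.0931  0.03  ]
top [ 0.7136 -0.0809  0.12  ]
shL [0.6906 0.128  0.16  ]
shR [ 0.6926 -0.002   0.16  ]
0.2750142736984307 0.2756303253682631 0.1961917627443798 0.19556060272145848 0.11807440101748508 0.16646162731459183 0.05924137585633269
-0.6844202655099741 -0.7185656979565536
-1.0087257906962541
C [0.65488379 0.01735069 0.09      ] th -0.7014929817332638
BL 0.0981 0.1375
BR 0.0978 -0.1375
FR -0.0977 -0.1378
FL -0.0981 0.1378
start -0.0094 -0.0934
lamp -0.0687 -0.0931
ledgeL_back -0.1789 0.1039
ledge_fl -0.2059 0.105
ledge_fr -0.2047 -0.0131
panL -0.1704 0.1293
panR -0.1748 -0.0371
spare -0.1888 -0.1128
top 0.0599 -0.0975
shL 0.0343 0.1111
shR 0.0379 -0.0189
```

Could be mistaken: the larger button is the rear one (309,152; radius about 4 px larger than the front) while the small "lamp" is the front one (308,174). Green/turquoise cast look-alikes are at (228,263), (200,215), (298,266) and (187,180), and the spare cast is at (312,224). The drawer ledge is at (253,221), which matches its stated size (118 mm). The crop confirms all of these. The unit is at about (0.655, 0.017), turned -0.8°.

play_rows(hand=[0,0,0,0,0,0,0,0,0,0], linear=[[-2.4,3,0],[-4.8,6,0],[-7.2,9,0],[-9.6,12,0],[-12,15,0],[-14.4,18,0],[-16.8,21,0],[-19.2,24,0],[-21.6,27,0],[-24,30,0]], yaw=[1.8,3.6,5.4,7.2,9,10.8,12.6,14.4,16.2,17.7], newtons=40)

```text
time: 0.98
tool_pos: [0.3022, -0.1677, 0.2313]
tool_rot: [[-1.0, 0.016, 0.001], [0.016, 1.0, 0.0], [-0.001, 0.0, -1.0]]
contact_force: [0.3, 0.0, -0.5]
grip_width: 0.0001
```

play_rows(hand=[0,0,0,0,0,0,0,0,0,0], linear=[[-1.2,3,0],[-2.4,6,0],[-3.6,9,0],[-4.8,12,0],[-6,15,0],[-7.2,18,0],[-8.4,21,0],[-9.6,23.4,0],[-9.6,23.4,0],[-9.6,23.4,0]], yaw=[0,0,0,0,0,0,0,0,0,0])

```text
time: 1.82
tool_pos: [0.4016, 0.0641, 0.2306]
tool_rot: [[-1.0, 0.012, -0.002], [0.012, 1.0, -0.001], [0.002, -0.001, -1.0]]
contact_force: [-1.1, 0.4, -0.7]
grip_width: 0.0001
```

```bash
python3 - <<'E'
from h import *
f=grab_frame("top"); cv2.imwrite("pics/top1.png",f["img"][:,:,::-1])
f=grab_frame("side"); cv2.imwrite("pics/side1.png",f["img"][:,:,::-1])
f=grab_frame("wrist"); cv2.imwrite("pics/w1.png",f["img"][:,:,::-1])
print(get_obs()["tool_pos"],f["mount"])
E
```

```text
[0.40123978 0.06255942 0.23124999] [[-8.36979979e-04 -9.53248895e-01 -3.02185113e-01  7.72349540e-02]
 [ 9.99998892e-01 -4.25844860e-04 -1.42642007e-03  4.59271954e-04]
 [ 1.23104938e-03 -3.02185972e-01  9.53248196e-01 -1.42486079e-01]
 [ 0.00000000e+00  0.00000000e+00  0.00000000e+00  1.00000000e+00]]
```

View pics/w1.png

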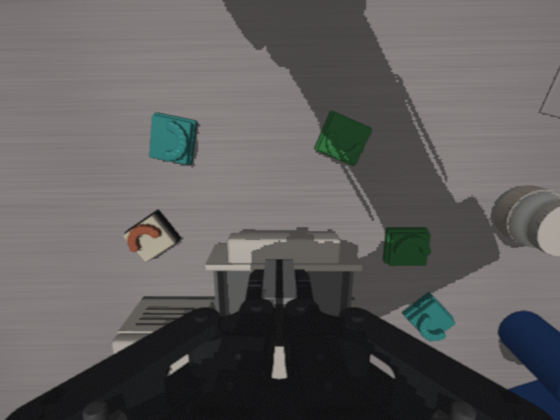

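View pics/side1.png

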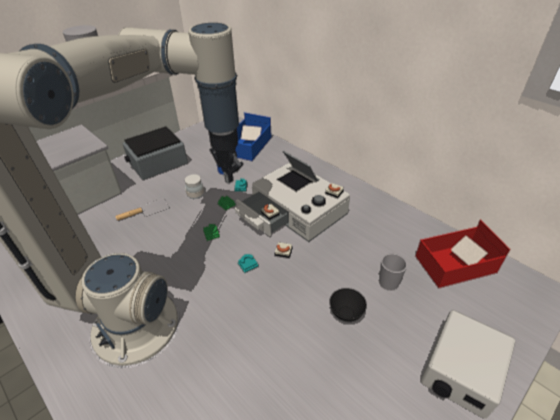

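```bash
python3 - <<'E'
import cv2
im=cv2.imread("pics/side1.png")[140:240,230:360]
cv2.imwrite("pics/side1c.png",cv2.resize(im,None,fx=6,fy=6,interpolation=cv2.INTER_CUBIC))
E
```

```text
(no output)
```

View pics/side1c.png

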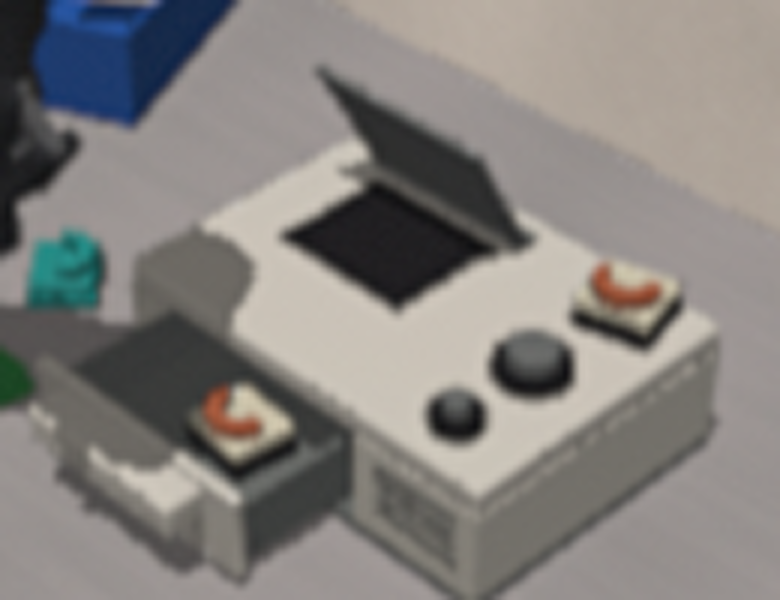

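```bash
python3 - <<'E'
from h import *
T=grab_frame("top");S=grab_frame("side")
ct=lambda x,y:(x/4+200-.375,y/4+100-.375); cs=lambda x,y:(x/6+230-.4,y/6+140-.4)
def PM(f):
    R=cv2.Rodrigues(np.array(f["rvec"]))[0];return np.array(f["intrinsics"])@np.c_[R,np.array(f["tvec"]).reshape(3)]
th=np.radians(-.8);C=np.array([.655,.0173,0]);ux=np.array([np.cos(th),np.sin(th),0]);uy=np.array([-ux[1],ux[0],0])
for n,a,b in [("eL",(122,113),(320,68)),("eR",(325,113),(488,158)),("start",(435,209),(538,345)),("lamp",(432,296),(458,402))]:
    X=cv2.triangulatePoints(PM(T),PM(S),np.array(ct(*a)).reshape(2,1),np.array(cs(*b)).reshape(2,1)).ravel();X=X[:3]/X[3]
    print(n,X.round(4),((X-C)@ux).round(4),((X-C)@uy).round(4),(proj(T,X)-ct(*a)).round(1))
for n,p in [("hL",(150,78)),("hR",(313,84))]:
    X=ray(T,ct(*p),.0945);print(n,X.round(4),((X-C)@ux).round(4),((X-C)@uy).round(4))
E
```

```text
eL [0.6805 0.1251 0.1812] 0.024 0.1082 [[ 0.2 -0.3]]
eR [ 0.6843 -0.0025  0.1792] 0.0296 -0.0194 [[ 0.1 -0.2]]
start [ 0.6441 -0.0766  0.1127] -0.0096 -0.0941 [[ 0.3 -0.4]]
lamp [ 0.5854 -0.0751  0.108 ] -0.0683 -0.0934 [[ 0.1 -0.1]]
hL [0.7353 0.1171 0.0945] 0.0789 0.1009
hR [0.7339 0.007  0.0945] 0.079 -0.0092
```

play_rows(hand=[0,0,0,0,0,0,0,0,0,0], linear=[[0,0,2.5],[0,0,5],[0,0,7.5],[0,0,10],[0,0,12.5],[0,0,15],[0,0,16.5],[0,0,17.7],[0,0,17.7],[0,0,17.7]], yaw=[0,0,0,0,0,0,0,0,0,0])

```text
time: 2.9
tool_pos: [0.4014, 0.0625, 0.0544]
tool_rot: [[-1.0, 0.015, -0.001], [0.015, 1.0, -0.001], [0.001, -0.001, -1.0]]
contact_force: [-0.2, -0.5, 0.4]
grip_width: -0.0001
```

play_rows(hand=[0,0,0,0,0,0,0,0,0,0], linear=[[-0.8,0,0.4],[-1.6,0,0.8],[-2.4,0,0.8],[-2.9,0,0.8],[-3.3,0,0.8],[-3.7,0,0.8],[-4.1,0,0.8],[-4.5,0,0.8],[-5.0,0,0.8],[-5.5,0,0.8]], yaw=[0,0,0,0,0,0,0,0,0,0])

```text
time: 3.73
tool_pos: [0.4566, 0.0622, 0.0462]
tool_rot: [[-1.0, 0.014, -0.001], [0.014, 1.0, -0.0], [0.001, -0.0, -1.0]]
contact_force: [-1.5, 0.3, 0.1]
grip_width: -0.0002
```

play_rows(hand=[0,0,0,0,0,0,0,0,0,0], linear=[[-0.4,0,0],[-0.8,0,0],[-1.2,0,0],[-1.6,0,0],[-2.0,0,0],[-2.4,0,0],[-2.8,0,0],[-3.2,0,0],[-3.6,0,0],[-4.0,0,0]], yaw=[0,0,0,0,0,0,0,0,0,0])

```text
time: 4.57
tool_pos: [0.4969, 0.0618, 0.0462]
tool_rot: [[-1.0, 0.014, -0.0], [0.014, 1.0, -0.0], [0.0, -0.0, -1.0]]
contact_force: [-1.8, -1.1, -0.6]
grip_width: 0.0002
```

Friction felt at 1.5–1.8 N, so the drawer is moving. Home is expected near TCP x 0.51, so I go slowly from here.

play_rows(hand=[0,0,0,0,0,0,0,0,0,0], linear=[[-0.1,0,0],[-0.2,0,0],[-0.3,0,0],[-0.4,0,0],[-0.5,0,0],[-0.6,0,0],[-0.7,0,0],[-0.8,0,0],[-0.9,0,0],[-1.0,0,0]], yaw=[0,0,0,0,0,0,0,0,0,0])

```text
time: 5.4
tool_pos: [0.5067, 0.0617, 0.0463]
tool_rot: [[-1.0, 0.014, -0.0], [0.014, 1.0, 0.0], [0.0, 0.0, -1.0]]
contact_force: [-2.4, 0.6, 0.1]
grip_width: 0.0
```

play_rows(hand=[0,0,0,0,0,0,0,0,0,0], linear=[[-0.05,0,0],[-0.1,0,0],[-0.15,0,0],[-0.2,0,0],[-0.25,0,0],[-0.3,0,0],[-0.35,0,0],[-0.4,0,0],[-0.45,0,0],[-0.5,0,0]], yaw=[0,0,0,0,0,0,0,0,0,0])

```text
time: 6.23
tool_pos: [0.5116, 0.0616, 0.0463]
tool_rot: [[-1.0, 0.014, 0.0], [0.014, 1.0, 0.0], [-0.0, 0.0, -1.0]]
contact_force: [-1.3, -0.5, -0.2]
grip_width: -0.0001
```

```bash
python3 - <<'E'
from h import *
o=get_obs();print(o["tool_pos"],o["contact_force"])
f=grab_frame("side"); im=f["img"][140:240,230:360,::-1]
cv2.imwrite("pics/side2c.png",cv2.resize(im,None,fx=6,fy=6,interpolation=cv2.INTER_CUBIC))
E
```

```text
[0.51164038 0.06162453 0.04629021] [-1.34554966 -0.4668549  -0.1635589 ]
```

View pics/side2c.png

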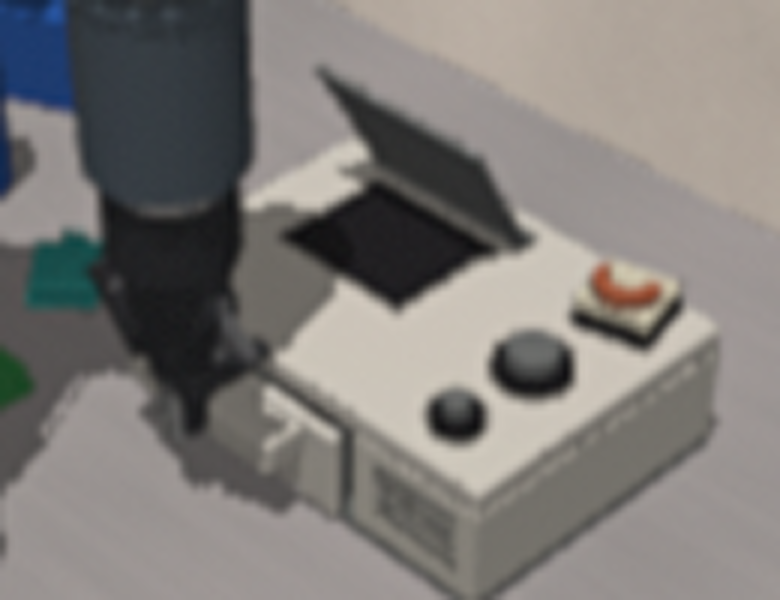

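The drawer is almost in, with a dark gap still showing by the panel at (345,470) in the crop. I keep creeping until the force rises.

play_rows(hand=[0,0,0,0,0,0,0,0,0,0], linear=[[-0.05,0,0],[-0.1,0,0],[-0.15,0,0],[-0.2,0,0],[-0.25,0,0],[-0.3,0,0],[-0.35,0,0],[-0.4,0,0],[-0.45,0,0],[-0.5,0,0]], yaw=[0,0,0,0,0,0,0,0,0,0])

```text
time: 7.12
tool_pos: [0.5121, 0.0613, 0.0459]
tool_rot: [[-1.0, 0.015, -0.008], [0.015, 1.0, -0.001], [0.008, -0.001, -1.0]]
contact_force: [-18.8, 4.6, 15.1]
grip_width: 0.0
```

Hard stop at 0.512 (19 N), so the drawer is home. Next I back off and rise.

play_rows(hand=[0,0,0,0,0,0,0,0,0,0], linear=[[0.5,0,0],[2,0,0],[3.5,0,0],[3.5,0,-3.5],[3.5,0,-7],[3.5,0,-10.5],[3.5,0,-14],[3.5,0,-17.5],[3.5,0,-20],[3.5,0,-20]], yaw=[0,0,0,0,0,0,0,0,0,0])

```text
time: 7.95
tool_pos: [0.4852, 0.0624, 0.2531]
tool_rot: [[-1.0, 0.014, 0.013], [0.014, 1.0, 0.003], [-0.013, 0.003, -1.0]]
contact_force: [0.6, 0.7, 1.2]
grip_width: 0.0002
```

```bash
python3 - <<'E'
from h import *
o=get_obs();print(o["tool_pos"],o["contact_force"])
f=grab_frame("side"); im=f["img"][140:240,230:360,::-1]
cv2.imwrite("pics/side3c.png",cv2.resize(im,None,fx=6,fy=6,interpolation=cv2.INTER_CUBIC))
E
```

```text
[0.48515918 0.06238063 0.25307139] [0.64525623 0.68970723 1.17389345]
```

View pics/side3c.png

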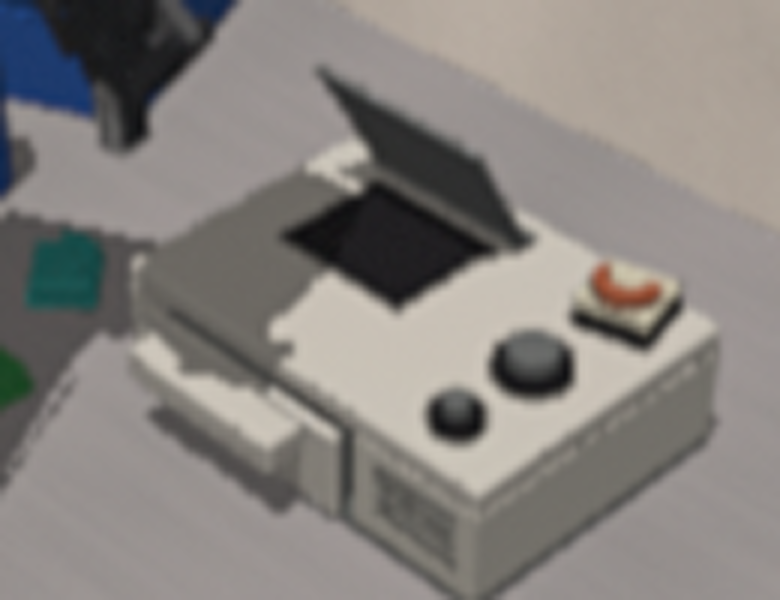

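play_rows(hand=[0,0,0,0,0,0,0,0,0,0], linear=[[-3,0,0],[-6,0,0],[-9,0,0],[-12,0,0],[-15,0,0],[-17,0,0],[-19,0,0],[-20.8,0,0],[-20.8,0,0],[-20.8,0,0]], yaw=[0,0,0,0,0,0,0,0,0,0])

```text
time: 8.83
tool_pos: [0.6901, 0.059, 0.2439]
tool_rot: [[-1.0, 0.015, -0.002], [0.015, 1.0, -0.001], [0.002, -0.001, -1.0]]
contact_force: [-0.7, 0.5, -0.6]
grip_width: -0.0001
```

```bash
python3 - <<'E'
from h import *
o=get_obs();print(o["tool_pos"],o["contact_force"],o["joint_positions"])
f=grab_frame("side"); im=f["img"][100:240,230:360,::-1]
cv2.imwrite("pics/side4c.png",cv2.resize(im,None,fx=4,fy=4,interpolation=cv2.INTER_CUBIC))
E
```

```text
[0.69011483 0.05898574 0.24387117] [-0.66087073  0.45727564 -0.57200293] [ 3.10021276e-01  5.57809460e-01  5.97775484e-01 -9.46486037e-05
 -1.61322518e+00 -1.89550890e+00]
```

View pics/side4c.png

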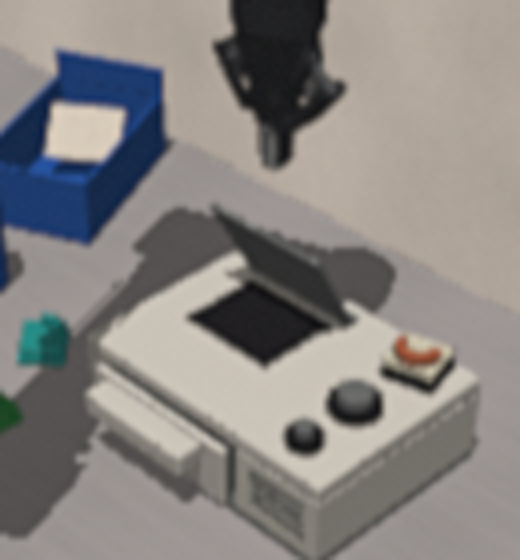

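play_rows(hand=[0,0,0,0,0,0,0,0,0,0], linear=[[0,0,1.5],[0,0,3],[0,0,4.2],[0,0,5],[0,0,5.4],[0,0,5.8],[0,0,6.2],[0,0,6.6],[0,0,7.0],[0,0,7.4]], yaw=[0,0,0,0,0,0,0,0,0,0])

```text
time: 9.72
tool_pos: [0.69, 0.0591, 0.1726]
tool_rot: [[-1.0, 0.014, 0.001], [0.014, 1.0, 0.0], [-0.001, 0.0, -1.0]]
contact_force: [0.0, -0.5, 1.1]
grip_width: -0.0001
```

```bash
python3 - <<'E'
from h import *
o=get_obs();print(o["tool_pos"],o["contact_force"])
f=grab_frame("side"); im=f["img"][100:240,230:360,::-1]
cv2.imwrite("pics/side5c.png",cv2.resize(im,None,fx=4,fy=4,interpolation=cv2.INTER_CUBIC))
E
```

```text
[0.68996036 0.05911705 0.1725781 ] [ 0.01738969 -0.5039037   1.138842  ]
```

View pics/side5c.png

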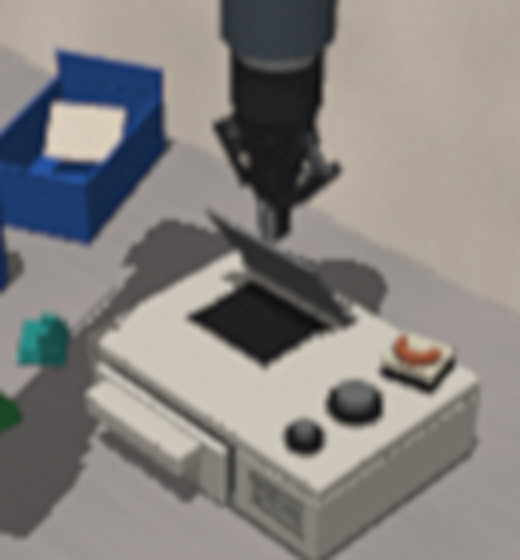

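play_rows(hand=[0,0,0,0,0,0,0,0,0,0], linear=[[0.3,0,0.5],[0.6,0,1.0],[0.9,0,1.5],[1.2,0,2.0],[1.5,0,2.5],[1.8,0,3.0],[2.0,0,3.5],[2.2,0,4.0],[2.4,0,4.5],[2.5,0,5.0]], yaw=[0,0,0,0,0,0,0,0,0,0])

```text
time: 10.6
tool_pos: [0.6642, 0.0594, 0.1217]
tool_rot: [[-1.0, 0.014, -0.0], [0.014, 1.0, 0.0], [0.0, 0.0, -1.0]]
contact_force: [-1.4, 0.1, 2.1]
grip_width: 0.0002
```

```bash
python3 - <<'E'
from h import *
o=get_obs();print(o["tool_pos"],o["contact_force"])
f=grab_frame("side"); im=f["img"][100:240,230:360,::-1]
cv2.imwrite("pics/side6c.png",cv2.resize(im,None,fx=4,fy=4,interpolation=cv2.INTER_CUBIC))
E
```

```text
[0.66424302 0.05944958 0.12172455] [-1.42309541  0.13167855  2.06671534]
```

View pics/side6c.png

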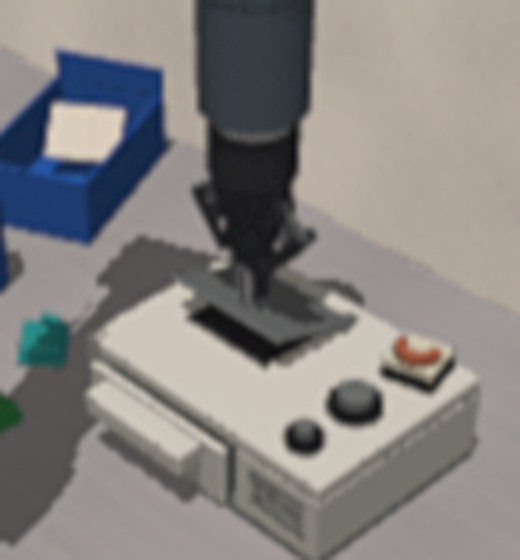

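play_rows(hand=[0,0,0,0,0,0,0,0,0,0], linear=[[0,0,0.4],[0,0,0.8],[0,0,1.2],[0,0,1.5],[0,0,1.7],[0,0,1.9],[0,0,2.05],[0,0,2.2],[0,0,2.3],[0,0,2.4]], yaw=[0,0,0,0,0,0,0,0,0,0])

```text
time: 11.48
tool_pos: [0.6646, 0.0594, 0.0982]
tool_rot: [[-1.0, 0.014, -0.0], [0.014, 1.0, -0.0], [0.0, -0.0, -1.0]]
contact_force: [-1.1, -0.2, 1.4]
grip_width: 0.0002
```

play_rows(hand=[0,0,0,0,0,0,0,0,0,0], linear=[[0,0,0.05],[0,0,0.1],[0,0,0.15],[0,0,0.2],[0,0,0.25],[0,0,0.3],[0,0,0.35],[0,0,0.35],[0,0,0.35],[0,0,0.35]], yaw=[0,0,0,0,0,0,0,0,0,0])

```text
time: 12.32
tool_pos: [0.6646, 0.0594, 0.097]
tool_rot: [[-1.0, 0.014, 0.002], [0.014, 1.0, -0.0], [-0.002, -0.0, -1.0]]
contact_force: [-5.7, 0.4, 9.3]
grip_width: -0.0003
```

play_rows(hand=[0,0,0,0,0,0,0,0,0,0], linear=[[0,0,-2],[0,0,-4.5],[0,0,-6],[0.5,-3,-6],[1,-6,-6],[1.5,-9,-6],[1.9,-12,-6],[1.9,-13.5,-6],[1.9,-13.5,-6],[1.9,-13.5,-6]], yaw=[0,0,0,0,0,0,0,0,0,0])

```text
time: 13.15
tool_pos: [0.6438, -0.0758, 0.1546]
tool_rot: [[-1.0, 0.016, 0.0], [0.016, 1.0, 0.0], [-0.0, 0.0, -1.0]]
contact_force: [1.1, 0.2, -0.4]
grip_width: -0.0002
```

```bash
python3 - <<'E'
from h import *
o=get_obs();print(o["tool_pos"],o["contact_force"])
f=grab_frame("side"); im=f["img"][100:240,230:360,::-1]
cv2.imwrite("pics/side7c.png",cv2.resize(im,None,fx=4,fy=4,interpolation=cv2.INTER_CUBIC))
f=grab_frame("wrist");cv2.imwrite("pics/w7.png",f["img"][:,:,::-1])
E
```

```text
[ 0.64381981 -0.07580236  0.15462979] [ 1.1386472   0.19013433 -0.44652277]
```

View pics/side7c.png

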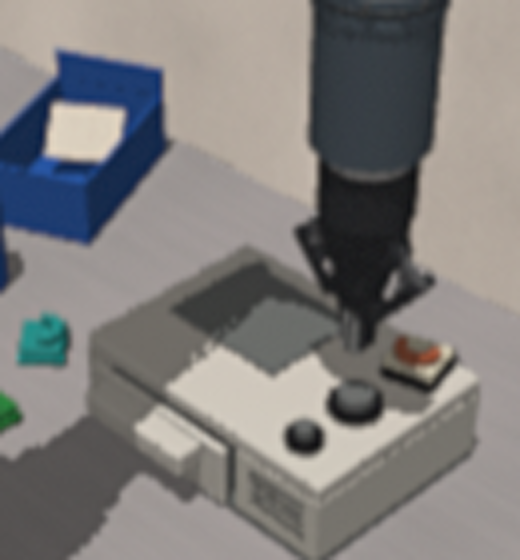

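View pics/w7.png

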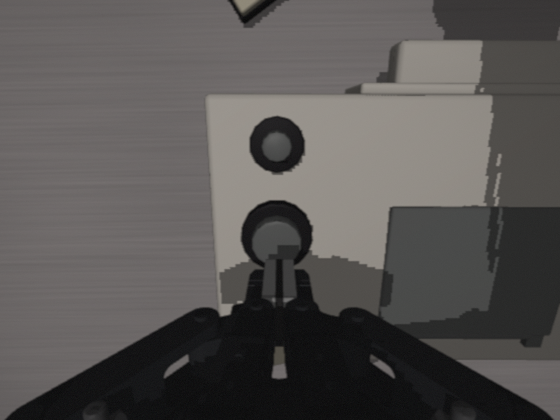

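The shield lies flat and the drawer is in. The fingertip is over the larger rear button at wrist px (277,235), and the small one is clear at (277,145). Press.

play_rows(hand=[0,0,0,0,0,0,0,0,0,0], linear=[[0,0,1.5],[0,0,3],[0,0,4],[0,0,4.5],[0,0,4.7],[0,0,4.9],[0,0,5.1],[0,0,5.25],[0,0,5.35],[0,0,5.4]], yaw=[0,0,0,0,0,0,0,0,0,0])

```text
time: 14.08
tool_pos: [0.6442, -0.0747, 0.1058]
tool_rot: [[-1.0, 0.013, 0.004], [0.013, 1.0, -0.0], [-0.004, -0.0, -1.0]]
contact_force: [-11.3, 6.9, 23.9]
grip_width: 0.0
```

```bash
python3 - <<'E'
from h import *
o=get_obs();print(o["tool_pos"],o["contact_force"],o["ft_torque"])
f=grab_frame("side"); im=f["img"][160:230,280:350,::-1]
cv2.imwrite("pics/side8c.png",cv2.resize(im,None,fx=8,fy=8,interpolation=cv2.INTER_CUBIC))
f=grab_frame("wrist");cv2.imwrite("pics/w8.png",cv2.resize(f["img"][180:330,180:380,::-1],None,fx=4,fy=4))
E
```

```text
[ 0.64416611 -0.0747481   0.10578506] [-11.34947885   6.88823898  23.85918383] [ 2.40003558  4.08071285 -0.03799028]
```

View pics/side8c.png

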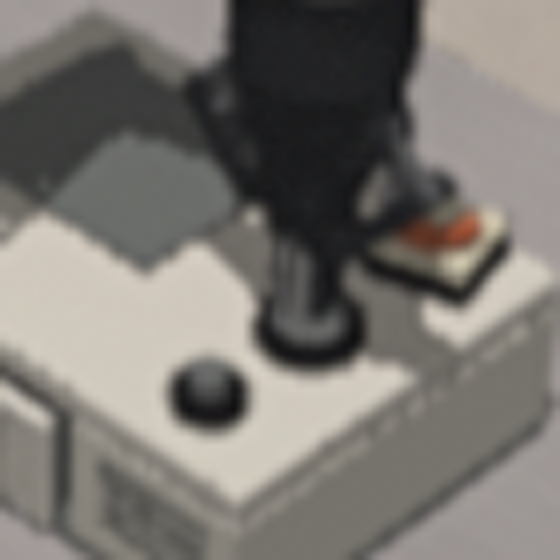

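View pics/w8.png

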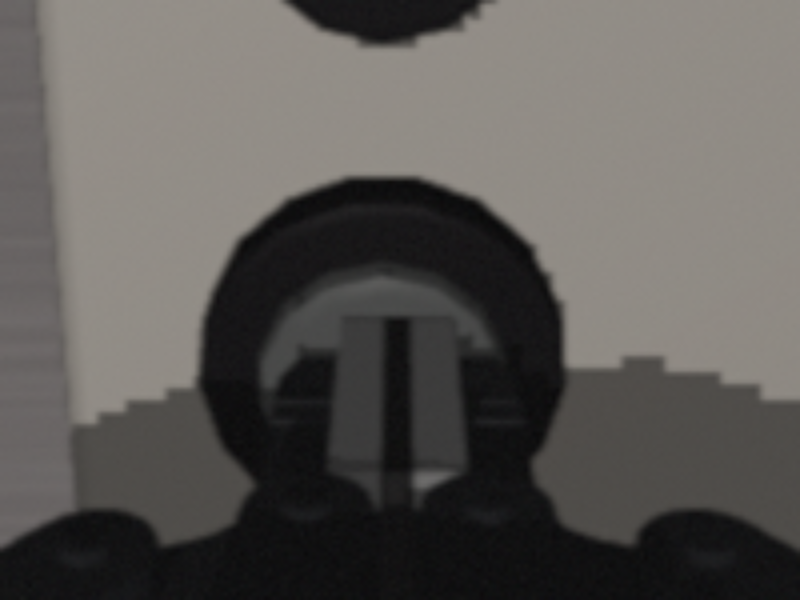

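```bash
python3 - <<'E'
from h import *
o=get_obs()
f=grab_frame("wrist");img=f["img"][:,:,::-1].copy()
T=np.eye(4);T[:3,:3]=o["tool_rot"];T[:3,3]=o["tool_pos"]
W=np.linalg.inv(T@np.array(f["mount"]))
def pj(P): return cv2.projectPoints(np.array(P,float),cv2.Rodrigues(W[:3,:3])[0],W[:3,3],np.array(f["intrinsics"]),None)[0].reshape(-1,2)
c=lambda p:((p-[180,180])*4).round(0).tolist()
for n,r,z in [("btn",.016,.108),("btn",.016,.106),("btn",.016,.102),("collar",.024,.102),("collar",.024,.098),("collar",.024,.09),("lamp collar",.017,.1)]:
    cx,cy=(.6443,-.0757) if n!="lamp collar" else (.5849,-.075)
    print(n,z,c(pj([[cx-r,cy,z],[cx,cy+r,z],[cx,cy-r,z],[cx+r,cy,z]])))
t=o["tool_pos"]; print("tip",c(pj([t+[sx*.011,sy,0] for sx in(-1,1) for sy in(-.0145,-.009,.009,.0145)])))
E
```

```text
btn 0.108 [[384.0, 270.0], [516.0, 389.0], [255.0, 392.0], [388.0, 503.0]]
btn 0.106 [[384.0, 263.0], [515.0, 381.0], [257.0, 384.0], [388.0, 494.0]]
btn 0.102 [[384.0, 250.0], [512.0, 365.0], [260.0, 368.0], [388.0, 476.0]]
collar 0.102 [[383.0, 189.0], [575.0, 364.0], [197.0, 369.0], [389.0, 529.0]]
collar 0.098 [[383.0, 178.0], [571.0, 350.0], [202.0, 354.0], [389.0, 511.0]]
collar 0.09 [[384.0, 157.0], [564.0, 322.0], [211.0, 326.0], [390.0, 478.0]]
lamp collar 0.1 [[382.0, -263.0], [533.0, -110.0], [236.0, -106.0], [387.0, 37.0]]
tip [[273.0, 301.0], [318.0, 300.0], [466.0, 299.0], [512.0, 298.0], [280.0, 459.0], [324.0, 459.0], [466.0, 457.0], [509.0, 457.0]]
```

```bash
python3 - <<'E'
from h import *
f=grab_frame("top"); im=f["img"][100:250,200:345,::-1]
cv2.imwrite("pics/top8c.png",cv2.resize(im,None,fx=4,fy=4,interpolation=cv2.INTER_CUBIC))
o=get_obs();print(o["joint_positions"],o["joint_torque"])
E
```

```text
[ 1.25236903e-01  5.03750760e-01  1.56584864e-01  6.46833428e-04
 -1.21943530e+00 -1.70909323e+00] [-3.16502005e+00 -3.80877900e+01  1.93183923e+01  5.02224907e+00
  3.39818582e+00  1.53817113e-03]
```

View pics/top8c.png

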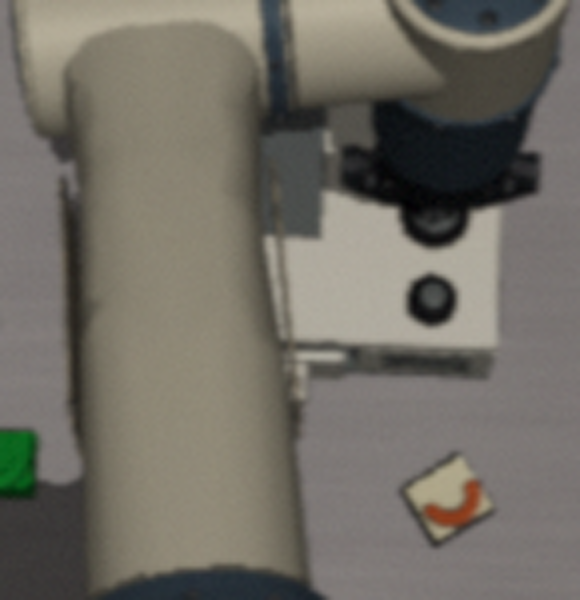

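play_rows(hand=[0,0,0,0,0,0,0,0,0,0], linear=[[0,0,-0.5],[0,0,-1.5],[0,0,-3],[0,0,-5],[-1,0,-6],[-2,0,-6],[-3,0,-6],[-4,0,-6],[-4,0,-6],[-4,0,-6]], yaw=[0,0,0,0,0,0,0,0,0,0])

```text
time: 15.12
tool_pos: [0.6838, -0.0761, 0.1604]
tool_rot: [[-1.0, 0.015, -0.0], [0.015, 1.0, -0.0], [0.0, -0.0, -1.0]]
contact_force: [-0.2, 0.0, -0.4]
grip_width: 0.0003
```

```bash
python3 - <<'E'
from h import *
o=get_obs();print(o["tool_pos"],o["contact_force"])
f=grab_frame("wrist");img=f["img"][:,:,::-1].copy()
cv2.imwrite("pics/w9.png",img);cv2.imwrite("pics/w9c.png",cv2.resize(img[90:240,190:370],None,fx=4,fy=4,interpolation=cv2.INTER_CUBIC))
T=np.eye(4);T[:3,:3]=o["tool_rot"];T[:3,3]=o["tool_pos"]
W=np.linalg.inv(T@np.array(f["mount"]))
def pj(P): return cv2.projectPoints(np.array(P,float),cv2.Rodrigues(W[:3,:3])[0],W[:3,3],np.array(f["intrinsics"]),None)[0].reshape(-1,2)
c=lambda p:((p-[190,90])*4).round(0).tolist()
for n,r,z in [("btn",.016,.108),("btn",.016,.106),("btn",.016,.102),("collar",.024,.106),("collar",.024,.102),("collar",.024,.098),("collar",.024,.09)]:
    cx,cy=(.6443,-.0757)
    print(n,z,c(pj([[cx-r,cy,z],[cx,cy+r,z],[cx,cy-r,z],[cx+r,cy,z]])))
E
```

```text
[ 0.68380675 -0.07613315  0.16044624] [-0.2183619   0.04000567 -0.41134495]
btn 0.108 [[352.0, 239.0], [457.0, 343.0], [249.0, 346.0], [355.0, 445.0]]
btn 0.106 [[352.0, 238.0], [456.0, 341.0], [250.0, 344.0], [355.0, 442.0]]
btn 0.102 [[352.0, 235.0], [455.0, 336.0], [252.0, 339.0], [355.0, 435.0]]
collar 0.106 [[351.0, 184.0], [508.0, 340.0], [199.0, 345.0], [356.0, 490.0]]
collar 0.102 [[351.0, 182.0], [505.0, 335.0], [202.0, 340.0], [356.0, 483.0]]
collar 0.098 [[351.0, 180.0], [503.0, 331.0], [205.0, 335.0], [356.0, 476.0]]
collar 0.09 [[351.0, 177.0], [497.0, 322.0], [210.0, 326.0], [356.0, 462.0]]
```

View pics/w9c.png

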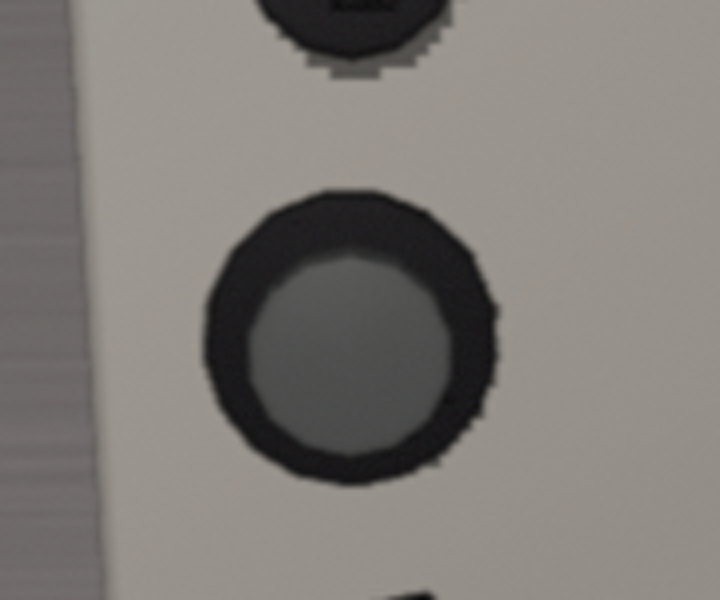

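View pics/w9.png

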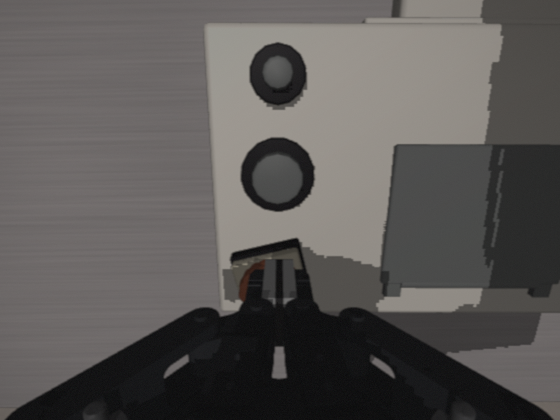

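play_rows(hand=[0,0,0,0,0,0,0,0,0,0], linear=[[1.5,0,0],[3,0,0],[4,0,0],[4,0,1.5],[4,0,3],[4,0,4],[4,0,4.5],[4,0,4.9],[4,0,4.9],[4,0,4.9]], yaw=[0,0,0,0,0,0,0,0,0,0])

```text
time: 16.0
tool_pos: [0.644, -0.0754, 0.1125]
tool_rot: [[-1.0, 0.014, 0.001], [0.014, 1.0, -0.0], [-0.001, -0.0, -1.0]]
contact_force: [0.5, 0.1, -1.0]
grip_width: 0.0001
```

play_rows(hand=[0,0,0,0,0,0,0,0,0,0], linear=[[0,0,0.1],[0,0,0.2],[0,0,0.3],[0,0,0.4],[0,0,0.4],[0,0,0.4],[0,0,0.4],[0,0,0.4],[0,0,0.4],[0,0,0.4]], yaw=[0,0,0,0,0,0,0,0,0,0])

```text
time: 16.83
tool_pos: [0.6442, -0.0754, 0.1082]
tool_rot: [[-1.0, 0.014, 0.001], [0.014, 1.0, -0.0], [-0.001, -0.0, -1.0]]
contact_force: [2.3, -0.6, 5.1]
grip_width: 0.0002
```

```bash
python3 - <<'E'
from h import *
o=get_obs();print(o["tool_pos"],o["contact_force"],o["ft_torque"],o["joint_torque"])
f=grab_frame("wrist")
o=get_obs();print(o["tool_pos"],o["contact_force"])
f=grab_frame("side");cv2.imwrite("pics/s10.png",cv2.resize(f["img"][120:230,270:370,::-1],None,fx=5,fy=5,interpolation=cv2.INTER_CUBIC))
E
```

```text
[ 0.64424754 -0.07535989  0.10815209] [ 2.31432989 -0.60821216  5.10249118] [-0.22724596 -0.88123297  0.00509764] [ 1.99948456e-01 -4.87400472e+01  2.01539969e+01  4.16156709e+00
 -8.55681226e-01 -4.77054600e-04]
[ 0.64424674 -0.07534554  0.10812873] [ 2.22884384 -0.83146016  3.86216471]
```

View pics/s10.png

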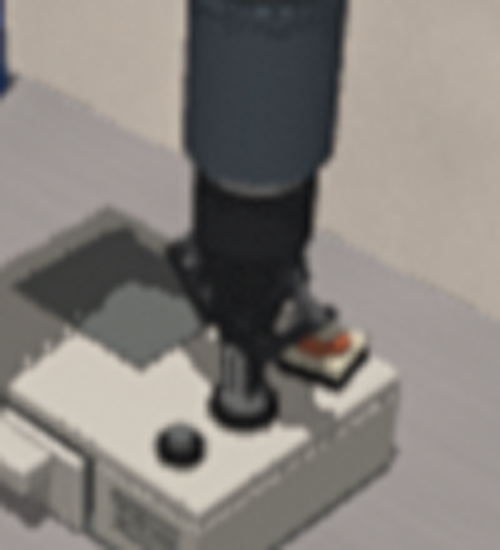

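Contact here is soft (about 4–5 N), unlike the hard stop at 0.1058. I go on in small steps to get the force curve.

play_rows(hand=[0,0,0,0,0,0,0,0,0,0], linear=[[0,0,0.05],[0,0,0.1],[0,0,0.15],[0,0,0.15],[0,0,0.15],[0,0,0.15],[0,0,0.15],[0,0,0.15],[0,0,0.15],[0,0,0.15]], yaw=[0,0,0,0,0,0,0,0,0,0])

```text
time: 17.77
tool_pos: [0.6438, -0.0753, 0.1063]
tool_rot: [[-1.0, 0.014, 0.0], [0.014, 1.0, 0.0], [-0.0, 0.0, -1.0]]
contact_force: [3.8, -0.6, 4.9]
grip_width: -0.0001
```

play_rows(hand=[0,0,0,0,0,0,0,0,0,0], linear=[[0,0,0.05],[0,0,0.1],[0,0,0.15],[0,0,0.15],[0,0,0.15],[0,0,0.15],[0,0,0.15],[0,0,0.15],[0,0,0.15],[0,0,0.15]], yaw=[0,0,0,0,0,0,0,0,0,0])

```text
time: 18.6
tool_pos: [0.6438, -0.0753, 0.106]
tool_rot: [[-1.0, 0.014, 0.001], [0.014, 1.0, -0.0], [-0.001, -0.0, -1.0]]
contact_force: [2.1, 1.0, 9.7]
grip_width: 0.0003
```

play_rows(hand=[0,0,0,0,0,0,0,0,0,0], linear=[[0,0,-0.2],[0,0,-0.4],[0,0,-0.5],[0,0,-0.5],[0,0,-0.5],[0,0,-0.5],[0,0,-0.5],[0,0,-0.5],[0,0,-0.5],[0,0,-0.5]], yaw=[0,0,0,0,0,0,0,0,0,0])

```text
time: 19.43
tool_pos: [0.6431, -0.0752, 0.1094]
tool_rot: [[-1.0, 0.014, -0.001], [0.014, 1.0, 0.0], [0.001, 0.0, -1.0]]
contact_force: [0.1, 0.7, 3.4]
grip_width: 0.0001
```

```bash
python3 - <<'E'
from h import *
for i in range(5):
    o=get_obs();print(o["tool_pos"],o["contact_force"])
    f=grab_frame("wrist")
E
```

```text
[ 0.64310168 -0.07517275  0.10943546] [0.05730837 0.72022795 3.39468539]
[ 0.64311277 -0.07516515  0.10943347] [0.03143292 0.78428159 2.83554936]
[ 0.64310437 -0.07517617  0.10947545] [-0.46794445  0.86908652  2.74064606]
[ 0.64311531 -0.07521474  0.10947369] [-1.26818431  1.90607148  2.41838527]
[ 0.6431341  -0.0751883   0.10951108] [-0.70896582  0.6672419   2.56528025]
```

play_rows(hand=[0,0,0,0,0,0,0,0,0,0], linear=[[0,0,-0.1],[0,0,-0.2],[0,0,-0.2],[0,0,-0.2],[0,0,-0.2],[0,0,-0.2],[0,0,-0.2],[0,0,-0.2],[0,0,-0.2],[0,0,-0.2]], yaw=[0,0,0,0,0,0,0,0,0,0])

```text
time: 20.52
tool_pos: [0.6436, -0.0753, 0.1118]
tool_rot: [[-1.0, 0.014, -0.0], [0.014, 1.0, -0.0], [0.0, -0.0, -1.0]]
contact_force: [-2.0, -0.3, 0.6]
grip_width: -0.0001
```

```bash
python3 - <<'E'
from h import *
for i in range(5):
    o=get_obs();print(o["tool_pos"],o["contact_force"])
    f=grab_frame("wrist")
E
```

```text
[ 0.64363691 -0.07534254  0.11176718] [-1.96456653 -0.27356505  0.55167424]
[ 0.64363055 -0.07534263  0.11174885] [-0.87389535  0.62927995  1.55492347]
[ 0.64363364 -0.07535458  0.11177559] [-1.39454955  0.23002434  1.33511464]
[ 0.64363376 -0.07535698  0.11177674] [-1.21723197  0.5158608   0.72466459]
[ 0.64364368 -0.07534989  0.11181395] [-1.27751066  0.22132018  1.62799796]
```

The force rises linearly from TCP z ≈ 0.112 to 5 N at 0.106, then a hard stop. So the button was fully pressed both times. I rise clear and check.

play_rows(hand=[0,0,0,0,0,0,0,0,0,0], linear=[[0,0,-2],[0,0,-5],[0,0,-8],[0,0,-11],[0,0,-13],[3,0,-13],[6,0,-13],[9,0,-13],[12,0,-13],[15,0,-13]], yaw=[0,0,0,0,0,0,0,0,0,0])

```text
time: 21.6
tool_pos: [0.4924, -0.0731, 0.2415]
tool_rot: [[-1.0, 0.014, 0.0], [0.014, 1.0, 0.0], [-0.0, 0.0, -1.0]]
contact_force: [0.0, 0.9, 0.1]
grip_width: -0.0001
```

play_rows(hand=[0,0,0,0,0,0,0,0,0,0], linear=[[2,-2,0],[4,-5,0],[6,-8,0],[7,-11,0],[8,-14,0],[9,-17,0],[10,-20,0],[11,-23,0],[12,-25,0],[12,-25,0]], yaw=[0,0,0,0,0,0,0,0,0,0])

```text
time: 22.43
tool_pos: [0.3687, -0.3243, 0.2415]
tool_rot: [[-1.0, 0.018, -0.001], [0.018, 1.0, -0.001], [0.001, -0.001, -1.0]]
contact_force: [-0.8, -0.1, -0.8]
grip_width: 0.0001
```

```bash
python3 - <<'E'
from h import *
o=get_obs();print(o["tool_pos"],o["contact_force"])
f=grab_frame("side");cv2.imwrite("pics/s11.png",cv2.resize(f["img"][140:240,230:360,::-1],None,fx=6,fy=6,interpolation=cv2.INTER_CUBIC))
f=grab_frame("top");cv2.imwrite("pics/t11f.png",f["img"][:,:,::-1]);cv2.imwrite("pics/t11.png",cv2.resize(f["img"][100:250,200:345,::-1],None,fx=4,fy=4,interpolation=cv2.INTER_CUBIC))
c=lambda x,y:(x/4+200-.375,y/4+100-.375)
E
```

```text
[ 0.36869253 -0.32429926  0.24147101] [-0.79669135 -0.12111494 -0.75644024]
```

View pics/s11.png

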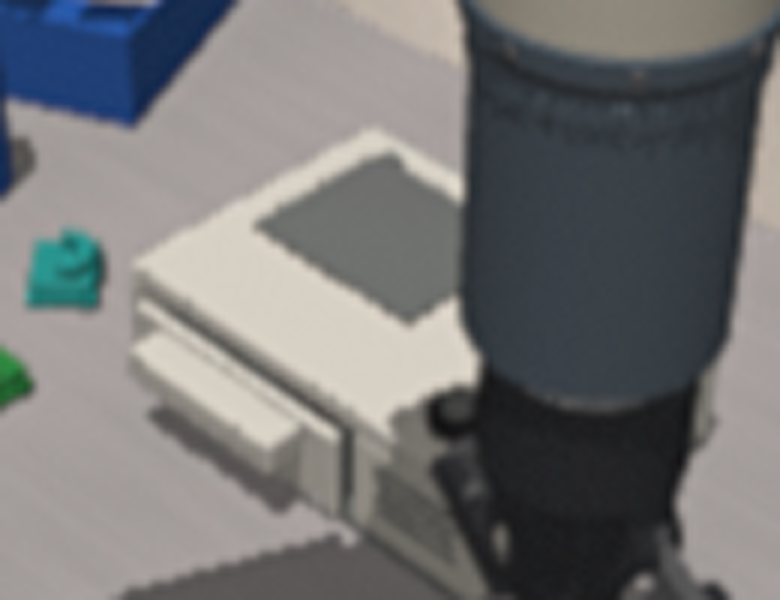

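View pics/t11.png

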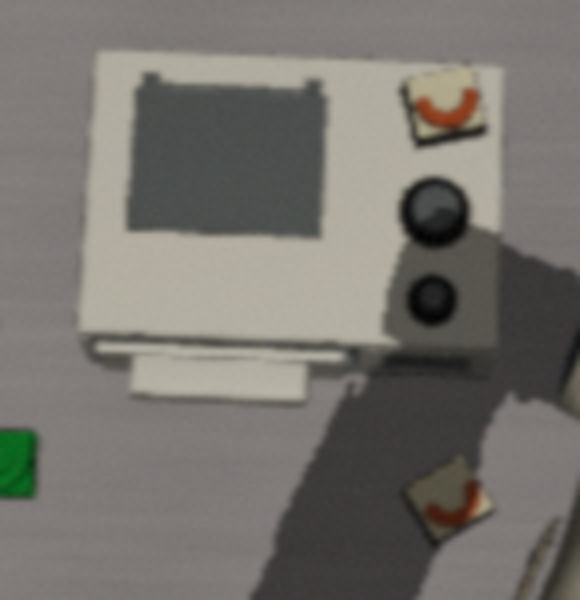

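View pics/t11f.png

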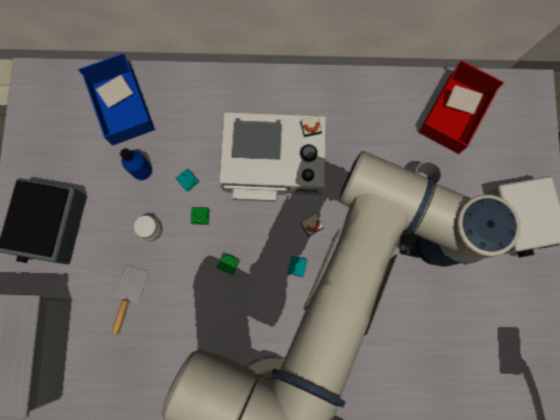

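```bash
python3 - <<'E'
from h import *
T=grab_frame("top");S=grab_frame("side")
th=np.radians(-.8);C=np.array([.655,.0173,0]);ux=np.array([np.cos(th),np.sin(th),0]);uy=np.array([-ux[1],ux[0],0])
ct=lambda x,y:(x/4+200-.375,y/4+100-.375); cs=lambda x,y:(x/6+230-.4,y/6+140-.4)
for n,a,z in [("ledge fl",(131,397),.064),("ledge fr",(306,402),.064),("shL",(127,231),.097),("shR",(321,237),.097),("shBL",(136,86),.097),("shBR",(327,92),.097)]:
    X=ray(T,ct(*a),z);print(n,((X-C)@ux).round(4),((X-C)@uy).round(4))
for n,a,z in [("ledge fl",(132,354),.064),("ledge fr",(272,446),.064),("shFL",(257,224),.097),("shFR",(410,323),.097),("shBL",(395,155),.097)]:
    X=ray(S,cs(*a),z);print("side",n,((X-C)@ux).round(4),((X-C)@uy).round(4))
E
```

```text
ledge fl -0.135 0.1041
ledge fr -0.1337 -0.0131
shL -0.0294 0.11
shR -0.0284 -0.0189
shBL 0.072 0.1098
shBR 0.0728 -0.0189
side ledge fl -0.1325 0.0999
side ledge fr -0.129 -0.0138
side shFL -0.0266 0.1078
side shFR -0.0286 -0.02
side shBL 0.0812 0.1004
```

```bash
python3 -c "
from rig import *
print(job_done())"
```

```text
the job is handed in; nothing more can be done
None
```

I pushed the drawer home, pushed the shield flat, pressed the larger (rear) button fully and released it. I then moved the arm clear and handed the job in at about 22.6 s; no verdict came back.

**Last checks**
- **Drawer:** it hit a hard stop at about 19 N after roughly 70 mm of travel. The ledge front now stands about 133 mm in front of the unit's centre.
- **Shield:** it hit a hard stop with the fingertip at 97.0 mm. Afterwards the plate measured about 101 mm long at 97 mm height in the top view, and its free edge sat in the same place in the side view, so it is flat.
- **Button:** I pressed it twice. The first press ended at a hard stop I couldn't explain at first, so I lifted off and pressed again slowly to check. The force rose smoothly to 5 N over about 6 mm before a hard stop. It was let go after each press.
- **Other things:** the objects I could see in the last pictures, including the spare and top models, look unmoved. The arm partly hid the cup and bowl. No contact was measured at the end.

**Disagreed or not checked**
- **Button height:** contact and stop came about 4 mm higher (112 and 106 mm) than the stated 108 and 102 mm. The shield height matched exactly, so I have no explanation. I count the button as fully pressed because of the force curve.
- **Model in the drawer:** I could not see it once the drawer was shut, so I did not check how it stands.

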